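Free the ratchet and close the flow-cell press

ROBOT

A 6-joint arm with a two-finger parallel gripper is mounted at the origin on the work surface. World frame = base frame: x ahead of the robot, y to its left, z up, the work surface at z = 0. Lengths are in m, angles in rad, forces in N, time in s.
With the tool pointing down it reaches from about 0.25 to 0.725 m from the base axis. Payload 4 kg.
Tool frame: the origin (TCP) lies on the centre line of the jaws, within the pads' length; the fingertips stand 19 mm ahead of it and the grasp point (between the pads) is the TCP; z points along the fingers, y is the direction in which the jaws open and shut (so a half turn about z gives the same grasp; the last joint's range is limited). The gripper opens to 85 mm and grips with 20 to 120 N. Pads are 22 mm wide; open, the fingers measure 114 mm over their backs; the gripper's body (76 mm by 85 mm) begins 54 mm behind the grasp point. The pads swing forward as they close: fully open they stand 13 mm farther back than shut.
Start: joints at [-1.102, 0.241, 0.005, 1.335, 0, 1.571], TCP at [0.226, -0.446, 0.25] pointing down, gripper open.
Joint ranges: [-2.72, 2.72], [-1.05, 1.87], [-1.09, 1.28], [-1.99, 2.15], [-1.42, 1.44], [-3.14, 3.14]. Speed limits (rad/s): [2.79, 2.79, 3.14, 3.14, 3.14, 3.14].

INTERFACE

Orientations are given as a unit quaternion [x, y, z, w].
In Python, from workcell import bot gives the robot as it stands. The module is installed in compiled form; this text tells all that it offers.
- The arm moves only by the shell command python3 -m handwheel 'ROWS' [OPENING]. ROWS is JSON, a list of rows, each an object of numbers: "dx", "dy", "dz": the shift along the tool's x, y, z as a fraction of full scale; "ax", "ay", "az": the turn, a rotation vector about the tool's x, y, z as a fraction of full scale. In form: [{"dx": .., "dy": .., "dz": .., "ax": .., "ay": .., "az": ..}, ...]. A call has 1 to 12 rows; each row shifts and turns the commanded pose from where the row before left it, along the tool's axes as they then stand; what a row does not reach is not made up. Full scale, the value 1, is 2.5 cm for a shift and 0.15 rad for a turn. A row lasts 1/10 s, in which the tool goes at most 50 mm and 8.59 degrees, less where a joint would pass 70% of its speed; a pose out of reach is approached as far as the arm can. A call with a number of a shift or a turn outside -1 to 1 is refused whole. A call with a gripper value outside its range is refused whole. OPENING is the gripper's target within -1 to 1 (fully open at 1, half-way at 0, shut at -1), set as the call begins (- or left out, the last holds). The fingers move at their own pace and stop on an object; the grip force is fixed at half the most. Time passes only in rows, so rows that do not move let the fingers close. It gives the time, the measured TCP pose, the force and the opening at its end, in the units of the state.
- bot.get_obs(): the state, without advancing time (a new reading comes with each control period).
- bot.camera(name): name is "scene" or "side" or "wrist"; returns a dict with "img" (420x560x3 uint8, red, green, blue), "intrinsics" (3x3 intrinsics, pixels), "eye" and "rotation" of the camera in the world. Camera axes: x right, y down, z forward; pixel columns grow to the right and rows downward; lengths in m; the calibration is good to about 2 mm. A picture is of the moment at which its call begins. There is no depth.
- bot.job_done(): hands the job in, once; it reports no verdict.
Trained networks look in a picture, given as the dict that the camera call returned (one of the last four; its "shot" number tells which), for a name from the list of things; names that differ only in an ending like _2 or _b are one class to them, and where a whole thing is asked for, a point or a joint stands for the part that bears it (a point fixed in the world has none). Each returns a list of dicts, best first, with "confidence" (0 to 1); they miss things now and then, are a little off and sometimes report something else, mostly with a low value. They report only what shows in the picture. A call takes as long as a camera call. They do not tell look-alikes from the thing itself.
- bot.trace(thing, picture): "region" (420x560 bool, what is visible of it) and "rect" ([centre column, centre row, width, height] in pixels, round what is visible of it).
The state is a dict: "clock": time; "joint_pos": joint angles; "joint_vel": joint speeds; "tau": joint torques, N m; "eef_pos": TCP position; "tool_rot": TCP orientation; "ft_force": force on the tool from outside, world axes, zero at the start; "ft_torque": the same for the moment, N m; "grip_width": finger opening in m.
Only numpy, scipy, OpenCV 4.12 (cv2) and the standard library are available. Lean on these libraries where they do the work, as an engineer would, in place of code of your own. Each camera call takes 0.05 s, during which the arm holds its last target.

TASK

Close the hand press on the flow cell: press the pawl's thumb tab all the way down so that the pawl swings clear of the ratchet and stays there, then push the raised lever down by its cross bar, teeth running past the pawl, until its foot rests on the cell. Use only the fingertips or the outside of the fingers: grasp nothing, do not raise the lever or lift anything, do not shift the cell, and leave the other things on the bench where they are. Leave the pawl free, the lever down, and move clear.

Things in the scene. Friction and masses are not known exactly. Their poses are not given: they have to be found in the camera images.
- press: (All sizes here in mm.) Hand press fixed to the bench: base plate 130 (local x) x 300 (local y, -120 to +180) x 12 thick, two dark cheek plates up to 152 high. Origin on the bench top; at yaw 0 its x points away from the robot; yaw varies by 0.4 either way. Lever hinge pin: along local x at y = +50, height 140; lever reaches towards local -y, pawl on the +y side.
- lever (a joint): Steel lever's angle (rad): 0 = level, foot flat on the cell; negative = raised (starts -0.66 to -0.56; stops at -0.85 and +0.03); grows as the cross bar goes down. Stiff hinge: it stays where left; 3 to 8 N down on the bar moves it. Ratchet wheel on the hinge, radius 58, teeth each 0.2 rad: with the pawl hooked in they stop it at about -0.54; do not force it.
- bar (a point): Top of the middle of the black round cross bar (22 thick, 90 long along the press's local x) at the free end of the lever; the bar's axis is 220 from the hinge pin. This point lies 11 off that axis, on the lever's upper side, and turns with the lever.
- foot (a point): Centre of the underside of the black round foot (30 across) that hangs on a stem 89 under the lever's axis, 95 from the hinge.
- pawl (a joint): Pawl's angle (rad): 0 = hooked into the ratchet's teeth (as it starts), 0.36 = fully free (end stop); grows as the tab is pressed down. Friction pivot: it stays wherever it is left; about 2 to 3 N down on the tab moves it. The hook clears the teeth above about 0.2.
- tab (a point): Centre of the top face of the pawl's flat ribbed steel thumb tab: 40 (local x) x 34 (local y) x 6, 88 above the bench when hooked in, at the press's local +y end. It turns about a pin along local x at local y = +96, height 78, 75 from this point towards the ratchet. Pressed down by about 27 it is fully free. Clear space under it.
- cell: Flow cell under the foot: loose block of two metal plates, 80 x 80, 0.8 kg; top face 39 above its origin, four studs rising 24 more at 31 either side in x and y. Origin: centre of its underside, 12 above the bench on the base plate at the press's local (0, -45), between low white rails.
- wrench: A steel open-ended wrench 150 long lying on the bench on the robot's side of the press. Not part of the job. Origin at the centre of its underside.
- beaker: A clear glass beaker, 64 across, 85 tall, beyond the press. Not part of the job. Origin at the centre of its underside.
- jar: A small clear jar, 50 across, 60 tall, beyond the press. Not part of the job. Origin at the centre of its underside.
- bolt: A spare steel bolt standing on its head (13 across, 40 tall) on the press's base plate near the tab, on its local -x side. Not part of the job. Origin at the centre of its underside.
- vial: A small amber vial, 24 across, 50 tall, on the robot's side of the press. Not part of the job. Origin at the centre of its underside.
- end_plate: A spare brass end plate 80 x 80 x 14 with four holes, lying beyond the press. Not part of the job. Origin at the centre of its underside.
- driver: A screwdriver lying to the left of the press. Not part of the job. Origin at the centre of its underside.
- reagent: An amber bottle with a blue cap, 72 across, 150 tall, to the right of the press. Not part of the job. Origin at the centre of its underside.
Mind the look-alikes: they are no part of the job. Leave any blue or green look-alike of the cell alone.

How it is judged:
On the way, in this order (a step that is already met when the one before it is completed fails the run):
1. the pawl is pressed fully free and stays so while the lever is still raised (value of joint pawl above 0.28 rad and value of joint lever below -0.45 rad), for 0.2 s.
2. the lever is pushed down until its foot rests on the cell, the pawl still free (value of joint lever above -0.03 rad and value of joint pawl above 0.28 rad), for 0.2 s.
At the end, for the whole second after the job is handed in: The lever is down within 0.03 rad of level (its foot on the cell to about 3 mm) and at rest, the pawl is free (above 0.28 rad), and the cell stands on the base plate within 10 mm of where it was (all of step 2 and height (world z) of foot below 0.055 m and z of cell in the frame of press below 0.016 m and distance of cell from where it was at the start of the episode below 0.01 m and velocity of joint lever between -0.05 and 0.05 rad/s); the robot touches nothing.
It fails at once if the lever is raised noticeably above where it started (value of joint lever below -0.74 rad).
It fails at once if the lever is forced down past the hooked-in pawl (value of joint lever above -0.45 rad and value of joint pawl below 0.08 rad).
It fails at once if the flow cell is lifted or shifted by more than 10 mm (distance of cell from where it was at the start of the episode above 0.01 m).
It fails at once if a bystander is lifted, knocked over or shifted by more than 20 mm (distance of any of wrench, beaker, jar, bolt, vial, end_plate, driver, reagent from where it was at the start of the episode above 0.02 m).
It also fails if it takes over 42 s, if anything falls off the work surface, if the arm or the gripper's body presses on something with over 40 N, if the wrist force passes 120 N, or if a joint passes its speed limit or range.

## Working session

There is one attempt and no reset: what is moved stays moved. The work goes in short steps, Python scripts to look and compute and a shell command to move; the robot and the scene stay as the last step left them, time stands still between calls to the robot, and variables do not carry over. Pictures are saved under pics/ and viewed, and the job is handed in when it is done.

```bash
mkdir -p pics; python3 - <<'E'
from workcell import bot
import cv2,numpy as np
o=bot.get_obs(); print({k:np.round(v,3) for k,v in o.items()})
for n in ["scene","side","wrist"]:
    c=bot.camera(n); cv2.imwrite(f"pics/{n}0.png",c["img"][:,:,::-1]); print(n,np.round(c["eye"],4).tolist(),np.round(c["rotation"],4).tolist(),np.round(c["intrinsics"],1).tolist())
    for t in ["bar","tab","cell","foot","bolt","press"]:
        for d in bot.trace(t,c)[:2]: print(n,t,round(d["confidence"],2),np.round(d["rect"],1))
E
```

```text
{'clock': np.float64(0.0), 'joint_pos': array([-1.102,  0.241,  0.004,  1.335, -0.   ,  1.571]), 'joint_vel': array([-0.001,  0.001, -0.   , -0.   ,  0.001, -0.001]), 'tau': array([-1.0000e-03, -3.7232e+01,  2.5241e+01,  1.7000e-02, -0.0000e+00,
       -0.0000e+00]), 'eef_pos': array([ 0.226, -0.446,  0.249]), 'tool_rot': array([ 0.973,  0.232, -0.   , -0.001]), 'ft_force': array([ 0.126, -1.453, -0.575]), 'ft_torque': array([-0.014, -0.011,  0.021]), 'grip_width': np.float64(0.085)}
scene [1.3125, 0.1543, 0.9962] [0.5869, 0.7261, -0.2814, -0.2218] [[438.3, 0.0, 284.0], [0.0, 438.3, 218.1], [0.0, 0.0, 1.0]]
scene bar 0.75 [234.3 179.7  95.2  71.6]
scene tab 0.62 [296.9 217.7  33.7  30.7]
scene cell 0.81 [329.6 198.7  34.2  36.2]
scene cell 0.72 [214.4 166.6  22.3  25.5]
scene foot 0.91 [234.5 179.9  98.3  74.2]
scene foot 0.39 [243.1 203.2   6.6   5.1]
scene press 0.72 [250.5 201.9 130.8 118. ]
side [-0.0666, 0.8147, 0.8245] [-0.278, 0.8409, -0.4411, 0.1447] [[470.8, 0.0, 281.0], [0.0, 470.8, 216.6], [0.0, 0.0, 1.0]]
side bar 0.66 [324.8 170.6  67.5  93.1]
side tab 0.92 [279.9 226.2  27.2  39.5]
side cell 0.96 [331.  216.1  27.6  35.1]
side cell 0.94 [256.9 184.9  30.2  29.6]
side foot 0.68 [326.  172.6  65.3  96.1]
side bolt 0.46 [267.5 215.4  21.3  39.6]
side bolt 0.42 [294.1 258.1   3.5   9.4]
side press 0.96 [308.4 197.8 105.9 145.1]
side press 0.75 [290.9 191.9  10.   10.7]
wrist [0.2967, -0.4121, 0.3729] [0.8415, -0.5176, -0.0813, 0.1316] [[304.2, 0.0, 274.5], [0.0, 304.2, 202.2], [0.0, 0.0, 1.0]]
wrist cell 0.73 [182.9  64.9  91.3 101.2]
```

```bash
python3 - <<'E'
import cv2
for n,(r0,r1,c0,c1) in {"scene":(110,290,150,390),"side":(110,290,190,430)}.items():
    i=cv2.imread(f"pics/{n}0.png")[r0:r1,c0:c1]; cv2.imwrite(f"pics/{n}0c.png",cv2.resize(i,None,fx=3.3,fy=3.3,interpolation=cv2.INTER_CUBIC))
E
```

```text
(no output)
```

View pics/scene0.png

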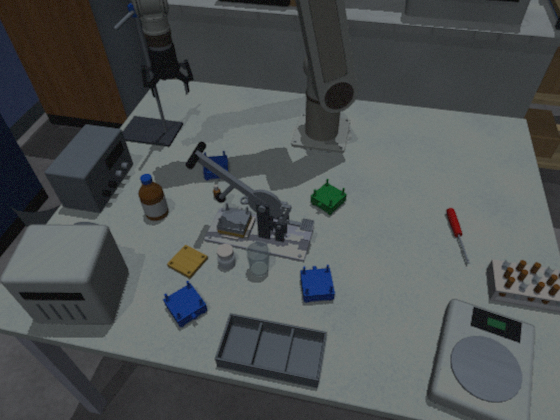

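View pics/side0.png

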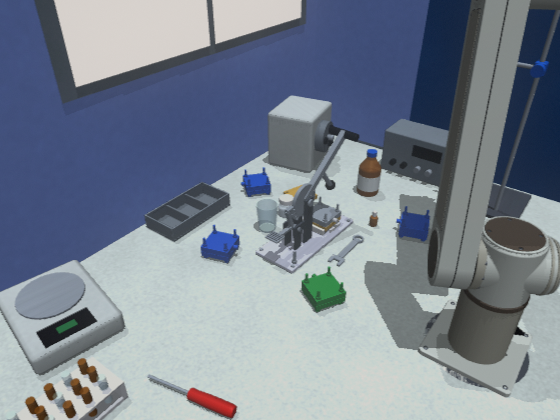

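```bash
ls -la pics
```

```text
total 1872
drwxr-xr-x 2 agent agent   4096 Dec  7 08:33 .
drwxr-xr-x 3 agent agent   4096 Dec  7 08:33 ..
-rw-r--r-- 1 agent agent 370934 Dec  7 08:33 scene0.png
-rw-r--r-- 1 agent agent 484906 Dec  7 08:33 scene0c.png
-rw-r--r-- 1 agent agent 306867 Dec  7 08:33 side0.png
-rw-r--r-- 1 agent agent 483180 Dec  7 08:33 side0c.png
-rw-r--r-- 1 agent agent 255601 Dec  7 08:33 wrist0.png
```

View pics/scene0c.png

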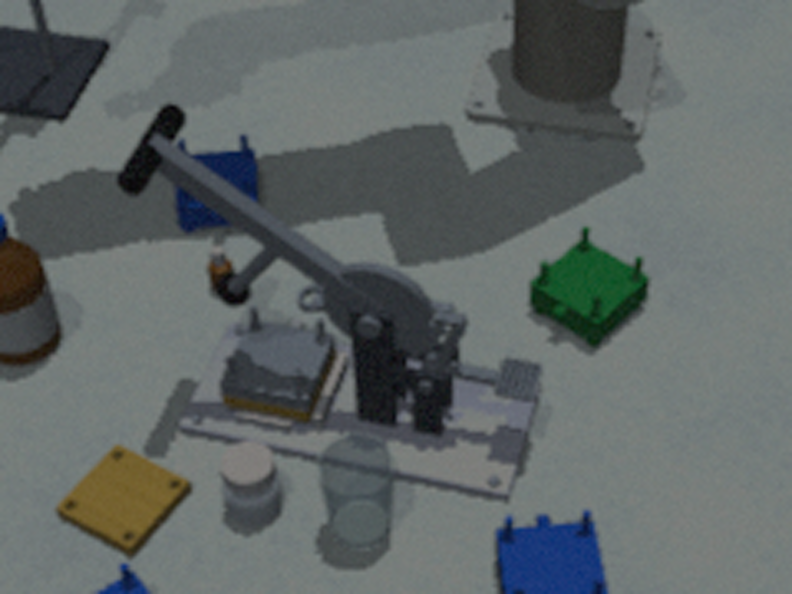

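View pics/side0c.png

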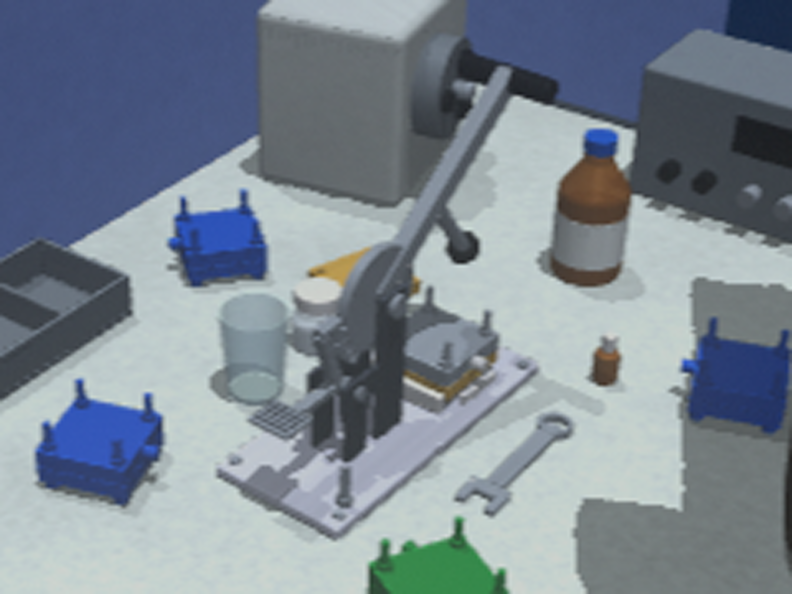

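```bash
cat > h.py <<'E'
import numpy as np
from scipy.spatial.transform import Rotation as R
from scipy.optimize import least_squares
CAM={"scene":([1.3125,0.1543,0.9962],[0.5869,0.7261,-0.2814,-0.2218],438.3,284.0,218.1),
"side":([-0.0666,0.8147,0.8245],[-0.278,0.8409,-0.4411,0.1447],470.8,281.0,216.6)}
def proj(n,p):
    e,q,f,cx,cy=CAM[n]; c=R.from_quat(q).as_matrix().T@(np.asarray(p)-e)
    return np.array([f*c[0]/c[2]+cx,f*c[1]/c[2]+cy])
def local(k,L,P=0):
    if k=="tab":
        a=np.arctan2(10,75)-0  # approx
        r=np.hypot(75*np.cos(np.arcsin(10/75)),10); a=a-P
        return np.array([0,96+75*np.cos(a),78+75*np.sin(a)])/1e3
    if k[:3]=="bar":  # axis ends/centre
        x={"bar":0,"bar+":45,"bar-":-45}[k]
        return np.array([x,50-220*np.cos(L),140-220*np.sin(L)])/1e3
    if k=="bartop":
        return np.array([0,50-220*np.cos(L)+11*np.sin(L)*1,140-220*np.sin(L)+11*np.cos(L)])/1e3
    return np.array({"c++":[65,180,12],"c-+":[-65,180,12],"c+-":[65,-120,12],"c--":[-65,-120,12]}[k])/1e3
def world(v,k,P=0):
    x,y,yaw,L=v; c,s=np.cos(yaw),np.sin(yaw); l=local(k,L,P)
    return np.array([x+c*l[0]-s*l[1],y+s*l[0]+c*l[1],l[2]])
E
python3 - <<'E'
from h import *
obs=[("scene","tab",307.3,224.8),("scene","bar",195.8,154.9),("scene","c+-",204.5,238.2),("scene","c++",304.5,258.5),
("side","tab",275.2,236.7),("side","bar",344.5,131.8),("side","c++",256.5,252.4),("side","c-+",291.5,270.6),("side","c--",353,221.2)]
f=lambda v:np.concatenate([proj(n,world(v,k))-(a,b) for n,k,a,b in obs])
s=least_squares(f,[.5,-.1,0,-.6],loss="soft_l1"); v=s.x
print(v); print(np.round(f(v).reshape(-1,2),1))
for k in["tab","bar","bartop","c++","c-+","c--"]:print(k,np.round(world(v,k),4))
print(np.round(world(v,"tab",.36),4))
for L in (-.6,-.4,-.2,0): print(L,world(np.r_[v[:3],L],"bartop").round(4))
E
```

```text
[ 0.51501862 -0.1297983  -0.04928134 -0.63887686]
[[-0.1 -0.8]
 [ 0.8 -0.1]
 [-0.6  0.2]
 [-0.   1.1]
 [ 0.2 -0.1]
 [-0.7  2.1]
 [-1.4 -1.1]
 [ 0.8  0.7]
 [ 1.2 -1.1]]
tab [0.5234 0.0403 0.0879]
bar [ 0.5088 -0.2563  0.2712]Traceback (most recent call last):
  File "<stdin>", line 7, in <module>
  File "h.py", line 21, in world
    x,y,yaw,L=v; c,s=np.cos(yaw),np.sin(yaw); l=local(k,L,P)
                                                ~~~~~^^^^^^^
  File "h.py", line 15, in local
    x={"bar":0,"bar+":45,"bar-":-45}[k]
      ~~~~~~~~~~~~~~~~~~~~~~~~~~~~~~^^^
KeyError: 'bartop'
```

```bash
sed -i 's/if k\[:3\]=="bar":/if k in("bar","bar+","bar-"):/; s/11\*np.sin(L)\*1/-11*np.sin(L)/; s/+-11/-11/' h.py
python3 -m handwheel '[{"az":-1},{"az":-1},{"az":-1},{"az":-1},{"az":-1},{"az":-1},{"az":-1},{}]' -1
python3 - <<'E'
from h import *
v=[.515,-.1298,-.0493,-.639]
for L in (-.639,-.5,-.4,-.3,-.2,-.1,0): print(L,world(np.r_[v[:3],L],"bartop").round(4), local("bartop",L).round(4))
E
```

```text
-0.639 [ 0.5091 -0.2497  0.28  ] [ 0.   -0.12  0.28]
-0.5 [ 0.5082 -0.2674  0.2551] [ 0.     -0.1378  0.2551]
-0.4 [ 0.5077 -0.278   0.2358] [ 0.     -0.1483  0.2358]
-0.3 [ 0.5073 -0.2865  0.2155] [ 0.     -0.1569  0.2155]
-0.2 [ 0.5069 -0.293   0.1945] [ 0.     -0.1634  0.1945]
-0.1 [ 0.5067 -0.2974  0.1729] [ 0.     -0.1678  0.1729]
0 [ 0.5066 -0.2996  0.151 ] [ 0.    -0.17   0.151]invalid input
```

```bash
python3 -m handwheel '[{"dx":0.9,"dy":0.5},{"dx":0.9,"dy":0.5},{"dx":0.9,"dy":0.5},{"dx":0.9,"dy":0.5},{"dx":0.9,"dy":0.5},{"dx":0.9,"dy":0.5},{"dx":0.9,"dy":0.5},{"dx":0.9,"dy":0.5},{"dx":0.9,"dy":0.5},{"dx":0.9,"dy":0.5},{"dx":0.9,"dy":0.5},{}]'
```

```text
invalid input
```

```bash
python3 -m handwheel '[{"dx":0,"dy":0,"dz":0,"ax":0,"ay":0,"az":-1},{"dx":0,"dy":0,"dz":0,"ax":0,"ay":0,"az":-1},{"dx":0,"dy":0,"dz":0,"ax":0,"ay":0,"az":-1},{"dx":0,"dy":0,"dz":0,"ax":0,"ay":0,"az":-1},{"dx":0,"dy":0,"dz":0,"ax":0,"ay":0,"az":-1},{"dx":0,"dy":0,"dz":0,"ax":0,"ay":0,"az":-1},{"dx":0,"dy":0,"dz":0,"ax":0,"ay":0,"az":-1}]' -1
```

```text
clock: 1.75
eef_pos: [0.2259, -0.446, 0.2503]
tool_rot: [0.723, 0.691, -0.0, -0.0]
ft_force: [0.0, 0.2, 0.1]
grip_width: -0.0002
```

```bash
python3 -m handwheel '[{"dx":0.9,"dy":0.5,"dz":0,"ax":0,"ay":0,"az":0},{"dx":0.9,"dy":0.5,"dz":0,"ax":0,"ay":0,"az":0},{"dx":0.9,"dy":0.5,"dz":0,"ax":0,"ay":0,"az":0},{"dx":0.9,"dy":0.5,"dz":0,"ax":0,"ay":0,"az":0},{"dx":0.9,"dy":0.5,"dz":0,"ax":0,"ay":0,"az":0},{"dx":0.9,"dy":0.5,"dz":0,"ax":0,"ay":0,"az":0},{"dx":0.9,"dy":0.5,"dz":0,"ax":0,"ay":0,"az":0},{"dx":0.9,"dy":0.5,"dz":0,"ax":0,"ay":0,"az":0},{"dx":0.9,"dy":0.5,"dz":0,"ax":0,"ay":0,"az":0},{"dx":0.9,"dy":0.5,"dz":0,"ax":0,"ay":0,"az":0},{"dx":0.9,"dy":0.5,"dz":0,"ax":0,"ay":0,"az":0}]'
```

```text
clock: 2.85
eef_pos: [0.3766, -0.2051, 0.2504]
tool_rot: [0.725, 0.688, 0.0, 0.0]
ft_force: [0.6, -0.4, -0.5]
grip_width: -0.0002
```

```bash
python3 -m handwheel '[{"dx":0.9,"dy":0.5,"dz":0,"ax":0,"ay":0,"az":0},{"dx":0.9,"dy":0.5,"dz":0,"ax":0,"ay":0,"az":0},{"dx":0.9,"dy":0.5,"dz":0,"ax":0,"ay":0,"az":0},{"dx":0.9,"dy":0.5,"dz":0,"ax":0,"ay":0,"az":0},{"dx":0.9,"dy":0.5,"dz":0,"ax":0,"ay":0,"az":0},{"dx":0.9,"dy":0.5,"dz":0,"ax":0,"ay":0,"az":0},{"dx":0.9,"dy":0.5,"dz":0,"ax":0,"ay":0,"az":0},{"dx":0.9,"dy":0.5,"dz":0,"ax":0,"ay":0,"az":0},{"dx":0.9,"dy":0.5,"dz":0,"ax":0,"ay":0,"az":0},{"dx":0.9,"dy":0.5,"dz":0,"ax":0,"ay":0,"az":0}]'; python3 - <<'E'
from workcell import bot
o=bot.get_obs();print(o["eef_pos"])
E
```

```text
clock: 3.85
eef_pos: [0.5131, 0.0132, 0.2504]
tool_rot: [0.725, 0.689, 0.0, 0.0]
ft_force: [0.6, -0.0, 0.1]
grip_width: 0.0002
[0.51310591 0.01315442 0.25037108]
```

```bash
python3 -m handwheel '[{"dx":0.6,"dy":0.15,"dz":0,"ax":0,"ay":0,"az":0},{"dx":0.6,"dy":0.15,"dz":0,"ax":0,"ay":0,"az":0},{"dx":0,"dy":0,"dz":0.9,"ax":0,"ay":0,"az":0},{"dx":0,"dy":0,"dz":0.9,"ax":0,"ay":0,"az":0},{"dx":0,"dy":0,"dz":0.9,"ax":0,"ay":0,"az":0},{"dx":0,"dy":0,"dz":0.9,"ax":0,"ay":0,"az":0},{"dx":0,"dy":0,"dz":0.8,"ax":0,"ay":0,"az":0},{"dx":0,"dy":0,"dz":0,"ax":0,"ay":0,"az":0}]'; python3 - <<'E'
from workcell import bot
import cv2
o=bot.get_obs();print(o["eef_pos"])
for n in ["scene","side","wrist"]:
    c=bot.camera(n)["img"][:,:,::-1]
    if n!="wrist": c=cv2.resize(c[110:290,(150 if n=="scene" else 190):][:, :240],None,fx=3.3,fy=3.3,interpolation=cv2.INTER_CUBIC)
    cv2.imwrite(f"pics/{n}1.png",c)
E
```

```text
clock: 4.65
eef_pos: [0.519, 0.0414, 0.1376]
tool_rot: [0.725, 0.688, -0.003, -0.002]
ft_force: [-0.8, 0.1, 0.8]
grip_width: -0.0002
[0.51902519 0.04143161 0.13762302]
```

View pics/side1.png

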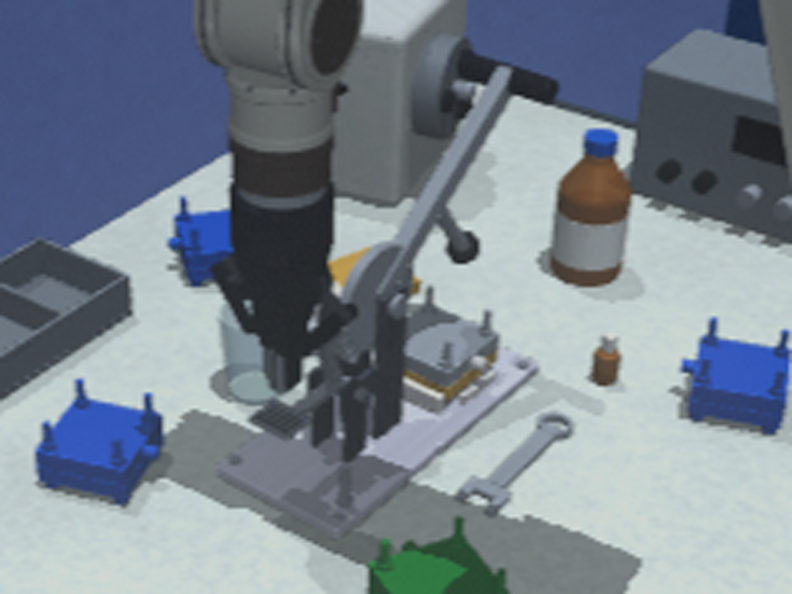

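View pics/scene1.png

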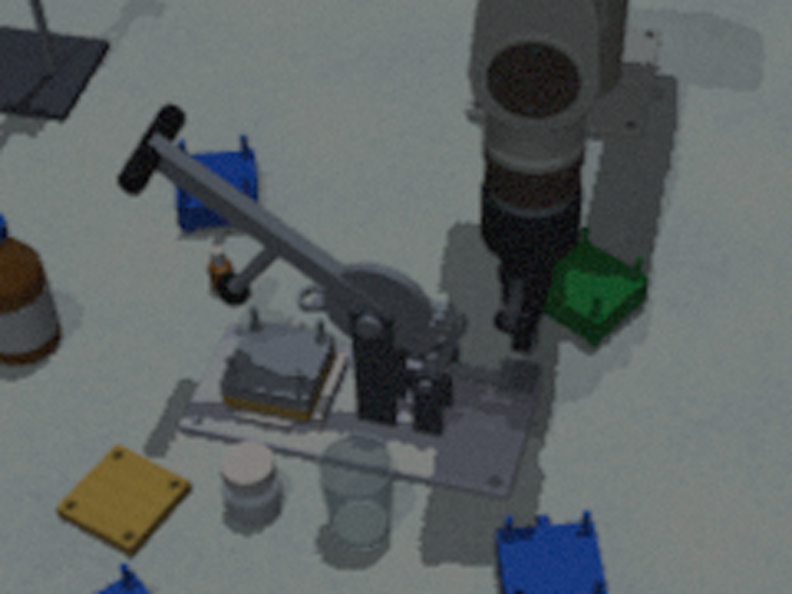

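View pics/wrist1.png

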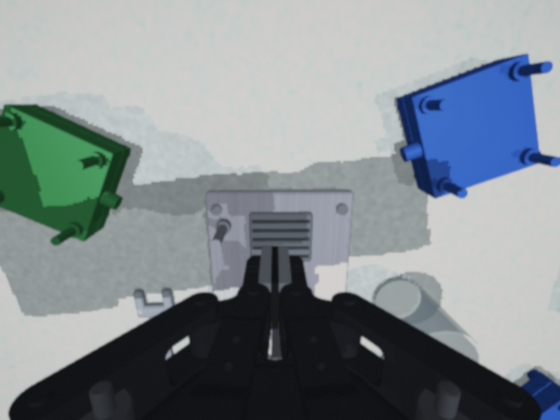

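```bash
python3 -m handwheel '[{"dx":0.2,"dy":0.2,"dz":0.4,"ax":0,"ay":0,"az":0},{"dx":0,"dy":0,"dz":0.4,"ax":0,"ay":0,"az":0},{"dx":0,"dy":0,"dz":0.3,"ax":0,"ay":0,"az":0},{"dx":0,"dy":0,"dz":0.2,"ax":0,"ay":0,"az":0},{"dx":0,"dy":0,"dz":0.2,"ax":0,"ay":0,"az":0},{"dx":0,"dy":0,"dz":0.2,"ax":0,"ay":0,"az":0},{"dx":0,"dy":0,"dz":0.1,"ax":0,"ay":0,"az":0}]'
```

```text
clock: 5.5
eef_pos: [0.5267, 0.0468, 0.0949]
tool_rot: [0.725, 0.689, 0.0, -0.0]
ft_force: [-1.9, 0.8, 2.1]
grip_width: 0.0002
```

```bash
python3 -m handwheel '[{"dx":0,"dy":0,"dz":0.15,"ax":0,"ay":0,"az":0},{"dx":0,"dy":0,"dz":0.1,"ax":0,"ay":0,"az":0},{"dx":0,"dy":0,"dz":0,"ax":0,"ay":0,"az":0}]'; python3 -m handwheel '[{"dx":0,"dy":0,"dz":0.1,"ax":0,"ay":0,"az":0},{"dx":0,"dy":0,"dz":0,"ax":0,"ay":0,"az":0}]'; python3 -m handwheel '[{"dx":0,"dy":0,"dz":0.1,"ax":0,"ay":0,"az":0},{"dx":0,"dy":0,"dz":0,"ax":0,"ay":0,"az":0}]'
```

```text
clock: 5.8
eef_pos: [0.5269, 0.0462, 0.0887]
tool_rot: [0.725, 0.688, -0.0, 0.0]
ft_force: [0.9, -0.2, -0.4]
grip_width: 0.0002
clock: 6.0
eef_pos: [0.5272, 0.0461, 0.0865]
tool_rot: [0.725, 0.688, -0.0, 0.0]
ft_force: [0.2, -0.7, 0.7]
grip_width: 0.0003
clock: 6.2
eef_pos: [0.5273, 0.0463, 0.084]
tool_rot: [0.725, 0.688, 0.0, 0.0]
ft_force: [1.6, -0.2, 0.8]
grip_width: -0.0002
```

```bash
for i in 1 ; do python3 -m handwheel '[{"dx":0,"dy":0,"dz":0.1,"ax":0,"ay":0,"az":0},{"dx":0,"dy":0,"dz":0,"ax":0,"ay":0,"az":0}]'; done;  python3 - <<'E'
from workcell import bot
import cv2
for n in ["side"]:
    c=bot.camera(n)["img"][:,:,::-1]
    cv2.imwrite(f"pics/{n}2.png",cv2.resize(c[180:280,220:][:, :130],None,fx=6,fy=6,interpolation=cv2.INTER_CUBIC))
E
```

```text
clock: 6.4
eef_pos: [0.5271, 0.0465, 0.0814]
tool_rot: [0.725, 0.688, 0.0, 0.0]
ft_force: [0.8, 0.6, 0.8]
grip_width: 0.0003
```

View pics/side2.png

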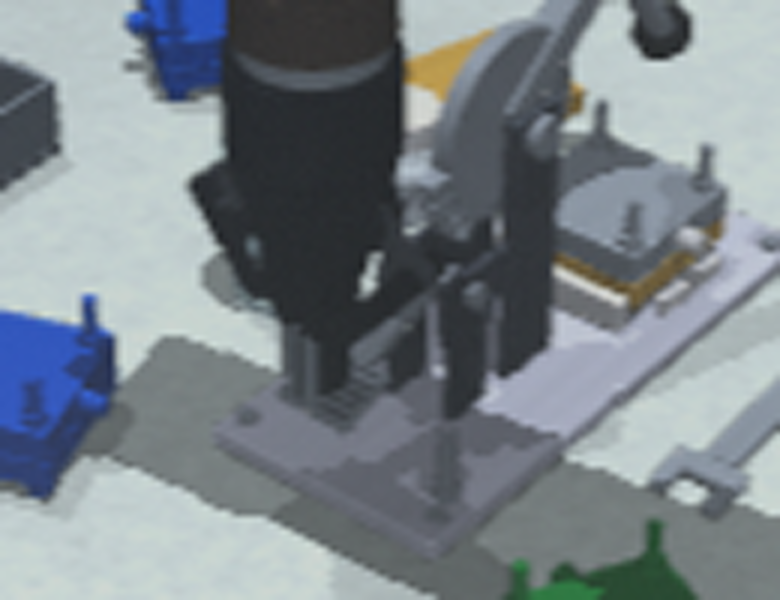

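```bash
python3 -m handwheel '[{"dx":0,"dy":0,"dz":0.1,"ax":0,"ay":0,"az":0},{"dx":0,"dy":0,"dz":0,"ax":0,"ay":0,"az":0}]';python3 -m handwheel '[{"dx":0,"dy":0,"dz":0.1,"ax":0,"ay":0,"az":0},{"dx":0,"dy":0,"dz":0,"ax":0,"ay":0,"az":0}]'
```

```text
clock: 6.65
eef_pos: [0.5271, 0.0464, 0.0794]
tool_rot: [0.725, 0.688, 0.0, 0.0]
ft_force: [-1.6, -1.6, 4.3]
grip_width: -0.0001
clock: 6.85
eef_pos: [0.5274, 0.0464, 0.079]
tool_rot: [0.725, 0.688, 0.001, 0.001]
ft_force: [-4.4, -1.6, 16.7]
grip_width: -0.0001
```

```bash
python3 -m handwheel '[{"dx":0,"dy":0,"dz":-0.3,"ax":0,"ay":0,"az":0},{"dx":0,"dy":0,"dz":-0.6,"ax":0,"ay":0,"az":0},{"dx":0,"dy":0,"dz":-1,"ax":0,"ay":0,"az":0},{"dx":0,"dy":0,"dz":-1,"ax":0,"ay":0,"az":0},{"dx":0,"dy":0,"dz":-1,"ax":0,"ay":0,"az":0},{"dx":0,"dy":0,"dz":-1,"ax":0,"ay":0,"az":0},{"dx":0,"dy":0,"dz":-1,"ax":0,"ay":0,"az":0},{"dx":0,"dy":0,"dz":-1,"ax":0,"ay":0,"az":0},{"dx":0,"dy":0,"dz":-1,"ax":0,"ay":0,"az":0},{"dx":0,"dy":0,"dz":-1,"ax":0,"ay":0,"az":0},{"dx":0,"dy":0,"dz":-1,"ax":0,"ay":0,"az":0},{"dx":0,"dy":0,"dz":-1,"ax":0,"ay":0,"az":0}]'; python3 - <<'E'
from workcell import bot
import cv2
o=bot.get_obs();print(o["eef_pos"])
for n in ["side"]:
    c=bot.camera(n)["img"][:,:,::-1]
    cv2.imwrite(f"pics/{n}3.png",cv2.resize(c[180:280,220:][:, :130],None,fx=6,fy=6,interpolation=cv2.INTER_CUBIC))
E
```

```text
clock: 8.05
eef_pos: [0.5266, 0.0466, 0.3496]
tool_rot: [0.725, 0.689, -0.0, -0.0]
ft_force: [0.8, -0.8, 0.2]
grip_width: 0.0
[0.52661604 0.04663804 0.34958094]
```

View pics/side3.png

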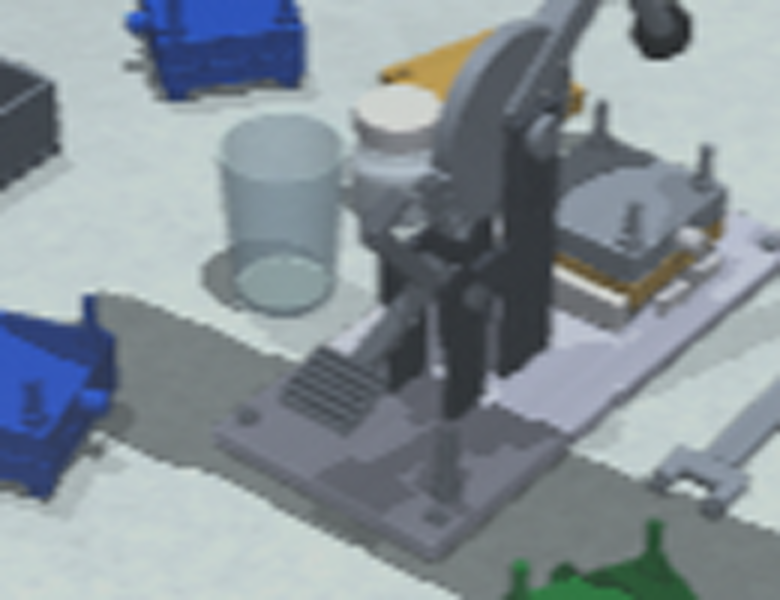

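```bash
python3 - <<'E'
from h import *
v=[.515,-.1298,-.0493,-.639]
for P in(0,.2,.28,.36):print(P,proj("side",world(v,"tab",P)),proj("scene",world(v,"tab",P)))
E
```

```text
0 [275.38849873 236.63630544] [307.23945908 223.97727417]
0.2 [275.29661353 241.30417809] [307.24241101 227.56060749]
0.28 [275.46583731 242.99479665] [306.95079786 228.9124702 ]
0.36 [275.74986094 244.56760961] [306.49687386 230.20519472]
```

```bash
python3 -m handwheel '[{"dx":-1,"dy":0,"dz":0,"ax":0,"ay":0,"az":0},{"dx":-1,"dy":0,"dz":0,"ax":0,"ay":0,"az":0},{"dx":-1,"dy":0,"dz":0,"ax":0,"ay":0,"az":0},{"dx":-1,"dy":0,"dz":0,"ax":0,"ay":0,"az":0},{"dx":-1,"dy":0,"dz":0,"ax":0,"ay":0,"az":0},{"dx":-1,"dy":0,"dz":0,"ax":0,"ay":0,"az":0},{"dx":-1,"dy":0,"dz":0,"ax":0,"ay":0,"az":0},{"dx":-1,"dy":0,"dz":0,"ax":0,"ay":0,"az":0},{"dx":-1,"dy":0,"dz":0,"ax":0,"ay":0,"az":0},{"dx":-1,"dy":0,"dz":0,"ax":0,"ay":0,"az":0},{"dx":-1,"dy":-0.1,"dz":0,"ax":0,"ay":0,"az":0},{"dx":-1,"dy":0,"dz":0,"ax":0,"ay":0,"az":0}]'; python3 -m handwheel '[{"dx":-0.4,"dy":0,"dz":0,"ax":0,"ay":0,"az":0},{"dx":0,"dy":0,"dz":0,"ax":0,"ay":0,"az":0}]'; python3 - <<'E'
from workcell import bot
import cv2,numpy as np
o=bot.get_obs();p=o["eef_pos"];d=p[:2]-[.515,-.1298];print(p,"local",.9988*d[0]-.0493*d[1],.0493*d[0]+.9988*d[1])
for n in ["scene","side"]:
    c=bot.camera(n)["img"][:,:,::-1]
    c=cv2.resize(c[60:240,(120 if n=="scene" else 220):][:, :240],None,fx=3.3,fy=3.3,interpolation=cv2.INTER_CUBIC)
    cv2.imwrite(f"pics/{n}4.png",c)
E
```

```text
clock: 9.3
eef_pos: [0.5085, -0.2538, 0.3484]
tool_rot: [0.725, 0.688, -0.0, -0.001]
ft_force: [0.9, -0.4, 0.1]
grip_width: 0.0
clock: 9.5
eef_pos: [0.5081, -0.2638, 0.3482]
tool_rot: [0.726, 0.688, -0.0, -0.001]
ft_force: [0.6, 0.0, 0.0]
grip_width: 0.0003
[ 0.5080864  -0.26382223  0.34818169] local -0.00029800560197551246 -0.1342022401273286
```

View pics/side4.png

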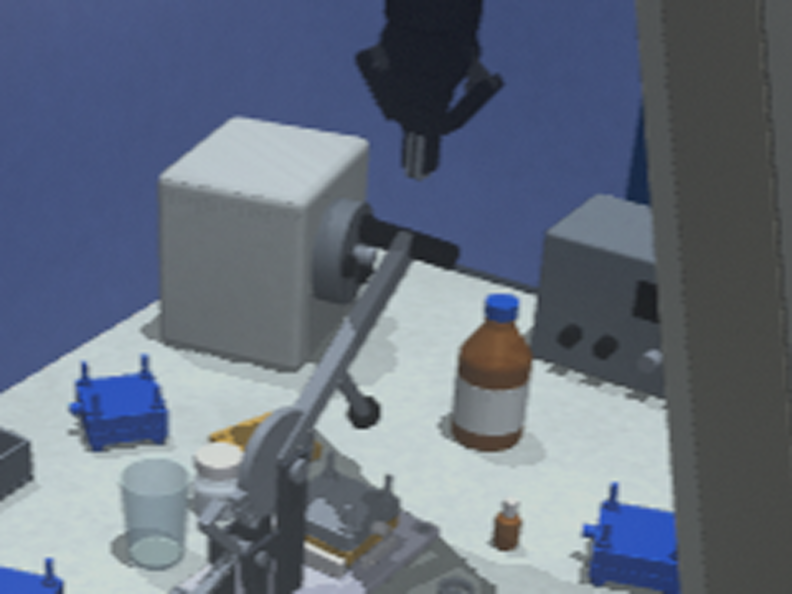

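View pics/scene4.png

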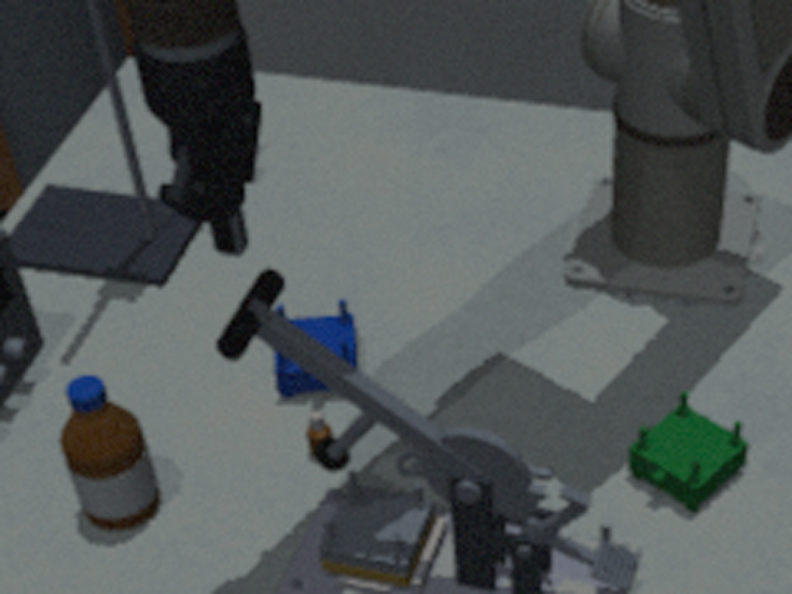

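```bash
python3 -m handwheel '[{"dx":0,"dy":0,"dz":0.9,"ax":0,"ay":0,"az":0},{"dx":0,"dy":0,"dz":0.6,"ax":0,"ay":0,"az":0},{"dx":0,"dy":0,"dz":0.4,"ax":0,"ay":0,"az":0},{"dx":0,"dy":0,"dz":0.3,"ax":0,"ay":0,"az":0},{"dx":-0.1,"dy":0,"dz":0.3,"ax":0,"ay":0,"az":0},{"dx":-0.2,"dy":0,"dz":0.3,"ax":0,"ay":0,"az":0},{"dx":-0.2,"dy":0,"dz":0.3,"ax":0,"ay":0,"az":0}]'; python3 - <<'E'
from workcell import bot
import cv2,numpy as np
o=bot.get_obs();p=o["eef_pos"];d=p[:2]-[.515,-.1298];print(p,"local",.9988*d[0]-.0493*d[1],.0493*d[0]+.9988*d[1])
for n in ["scene","side"]:
    c=bot.camera(n)["img"][:,:,::-1]
    c=cv2.resize(c[60:240,(120 if n=="scene" else 220):][:, :240],None,fx=3.3,fy=3.3,interpolation=cv2.INTER_CUBIC)
    cv2.imwrite(f"pics/{n}5.png",c)
E
```

```text
clock: 10.3
eef_pos: [0.5077, -0.2785, 0.2755]
tool_rot: [0.726, 0.688, -0.002, 0.005]
ft_force: [-4.7, -6.9, 10.3]
grip_width: -0.0003
[ 0.50774898 -0.27850452  0.27551876] local 8.881401178066368e-05 -0.14888354769753612
```

View pics/side5.png

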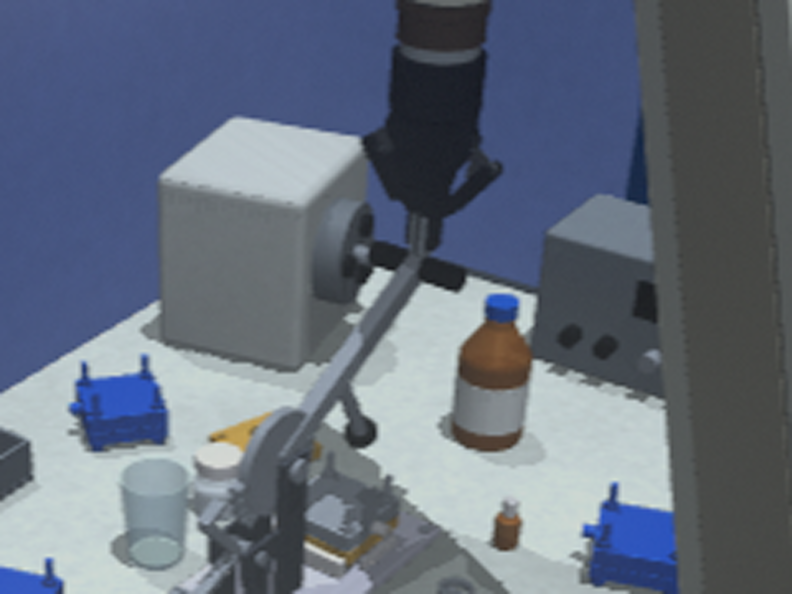

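View pics/scene5.png

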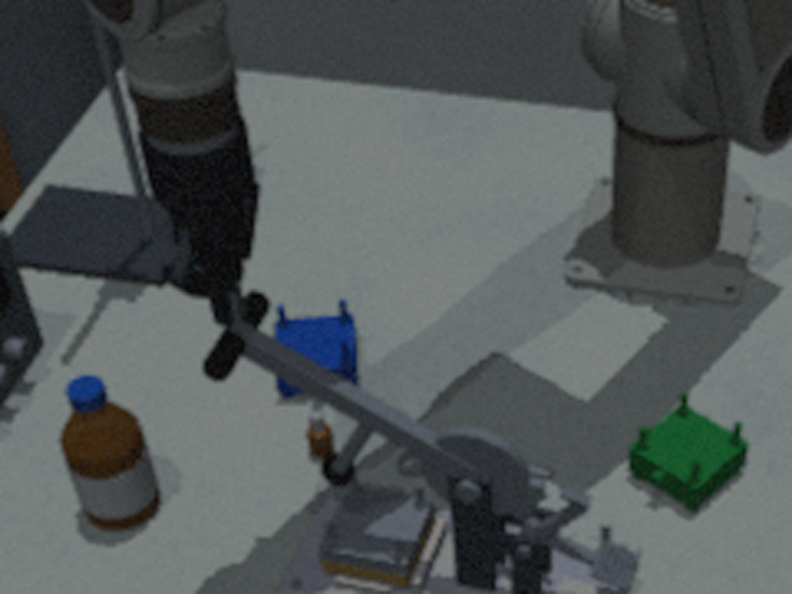

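```bash
python3 -m handwheel '[{"dx":0,"dy":0,"dz":0.3,"ax":0,"ay":0,"az":0},{"dx":0,"dy":0,"dz":0.3,"ax":0,"ay":0,"az":0},{"dx":-0.05,"dy":0,"dz":0.3,"ax":0,"ay":0,"az":0},{"dx":-0.1,"dy":0,"dz":0.3,"ax":0,"ay":0,"az":0},{"dx":-0.1,"dy":0,"dz":0.3,"ax":0,"ay":0,"az":0},{"dx":-0.1,"dy":0,"dz":0.3,"ax":0,"ay":0,"az":0}]'; python3 - <<'E'
from workcell import bot
import cv2,numpy as np
o=bot.get_obs();p=o["eef_pos"];d=p[:2]-[.515,-.1298];print(p,"local",.9988*d[0]-.0493*d[1],.0493*d[0]+.9988*d[1])
for n in ["side"]:
    c=bot.camera(n)["img"][:,:,::-1]
    c=cv2.resize(c[60:240,(120 if n=="scene" else 220):][:, :240],None,fx=3.3,fy=3.3,interpolation=cv2.INTER_CUBIC)
    cv2.imwrite(f"pics/{n}6.png",c)
E
```

```text
clock: 11.0
eef_pos: [0.5089, -0.2856, 0.2295]
tool_rot: [0.725, 0.689, 0.0, 0.004]
ft_force: [-0.7, -2.7, 6.0]
grip_width: -0.0002
[ 0.50892099 -0.28558468  0.22946185] local 0.0016084736224349552 -0.15589743285991997
```

View pics/side6.png

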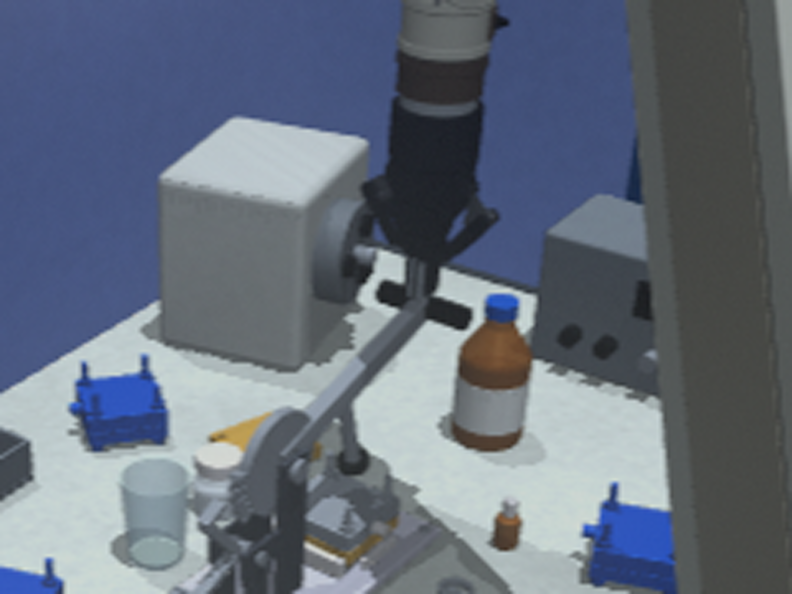

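```bash
python3 -m handwheel '[{"dx":-0.12,"dy":0,"dz":0.3,"ax":0,"ay":0,"az":0},{"dx":-0.12,"dy":0,"dz":0.3,"ax":0,"ay":0,"az":0},{"dx":-0.1,"dy":0,"dz":0.3,"ax":0,"ay":0,"az":0},{"dx":-0.08,"dy":0,"dz":0.3,"ax":0,"ay":0,"az":0},{"dx":-0.05,"dy":0,"dz":0.2,"ax":0,"ay":0,"az":0},{"dx":0,"dy":0,"dz":0.2,"ax":0,"ay":0,"az":0},{"dx":0,"dy":0,"dz":0,"ax":0,"ay":0,"az":0}]'; python3 -m handwheel '[{"dx":0,"dy":0,"dz":0.2,"ax":0,"ay":0,"az":0},{"dx":0,"dy":0,"dz":0.15,"ax":0,"ay":0,"az":0},{"dx":0,"dy":0,"dz":0,"ax":0,"ay":0,"az":0}]'
```

```text
clock: 11.75
eef_pos: [0.5064, -0.2961, 0.1858]
tool_rot: [0.725, 0.689, -0.001, -0.0]
ft_force: [-0.1, 0.8, 0.1]
grip_width: -0.0002
clock: 12.05
eef_pos: [0.5061, -0.2967, 0.1773]
tool_rot: [0.726, 0.688, -0.001, 0.0]
ft_force: [0.7, -1.1, 1.5]
grip_width: 0.0
```

Expected final height is about 0.168; I'll step down about 2 mm at a time and watch for the force rise.

```bash
python3 -m handwheel '[{"dx":0,"dy":0,"dz":0.15,"ax":0,"ay":0,"az":0},{"dx":0,"dy":0,"dz":0.1,"ax":0,"ay":0,"az":0},{"dx":0,"dy":0,"dz":0,"ax":0,"ay":0,"az":0}]'; python3 -m handwheel '[{"dx":0,"dy":0,"dz":0.06,"ax":0,"ay":0,"az":0},{"dx":0,"dy":0,"dz":0,"ax":0,"ay":0,"az":0}]';python3 - <<'E'
from workcell import bot
import cv2,numpy as np
for n in ["side","scene"]:
    c=bot.camera(n)["img"][:,:,::-1]
    c=cv2.resize(c[110:260,(150 if n=="scene" else 230):][:, :200],None,fx=4,fy=4,interpolation=cv2.INTER_CUBIC)
    cv2.imwrite(f"pics/{n}7.png",c)
E
```

```text
clock: 12.35
eef_pos: [0.5061, -0.2966, 0.1713]
tool_rot: [0.726, 0.688, -0.001, 0.0]
ft_force: [-0.2, -2.6, 2.6]
grip_width: 0.0001
clock: 12.55
eef_pos: [0.5062, -0.2965, 0.1701]
tool_rot: [0.725, 0.688, -0.001, 0.0]
ft_force: [-1.1, -3.3, 3.8]
grip_width: -0.0
```

View pics/side7.png

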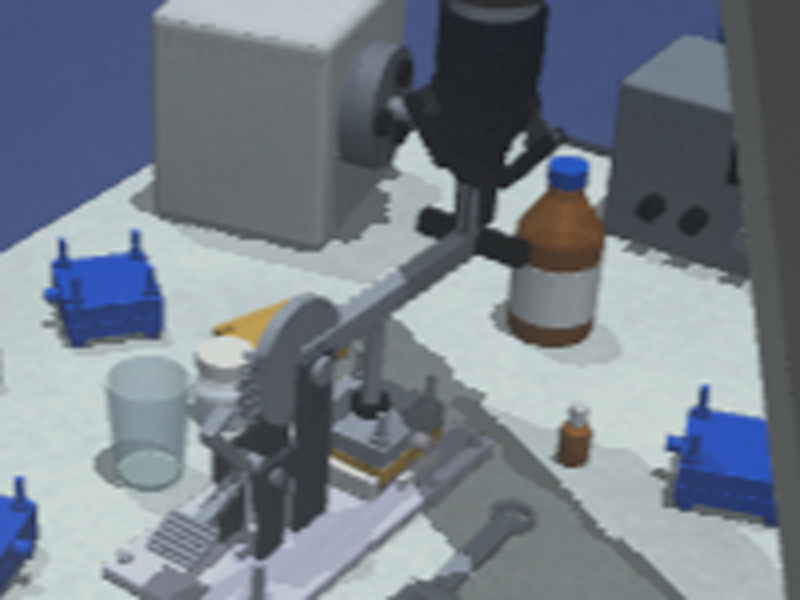

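View pics/scene7.png

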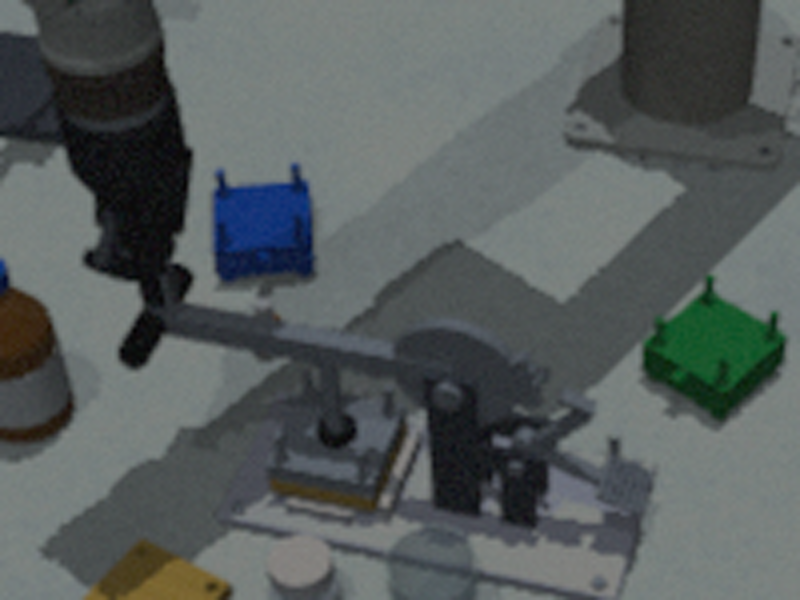

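```bash
python3 -m handwheel '[{"dx":0,"dy":0,"dz":0.05,"ax":0,"ay":0,"az":0},{"dx":0,"dy":0,"dz":0,"ax":0,"ay":0,"az":0}]'; python3 -m handwheel '[{"dx":0,"dy":0,"dz":0.05,"ax":0,"ay":0,"az":0},{"dx":0,"dy":0,"dz":0,"ax":0,"ay":0,"az":0}]'
```

```text
clock: 12.85
eef_pos: [0.5063, -0.2963, 0.17]
tool_rot: [0.725, 0.688, -0.0, 0.001]
ft_force: [-3.6, -3.2, 9.3]
grip_width: -0.0002
clock: 13.05
eef_pos: [0.5063, -0.2964, 0.1699]
tool_rot: [0.725, 0.688, -0.0, 0.001]
ft_force: [-5.0, -1.0, 14.2]
grip_width: 0.0002
```

```bash
python3 -m handwheel '[{"dx":0,"dy":0,"dz":0.03,"ax":0,"ay":0,"az":0},{"dx":0,"dy":0,"dz":0,"ax":0,"ay":0,"az":0},{"dx":0,"dy":0,"dz":0,"ax":0,"ay":0,"az":0},{"dx":0,"dy":0,"dz":0,"ax":0,"ay":0,"az":0}]'; python3 -m handwheel '[{"dx":0,"dy":0,"dz":-0.2,"ax":0,"ay":0,"az":0},{"dx":0,"dy":0,"dz":-0.5,"ax":0,"ay":0,"az":0},{"dx":0,"dy":0,"dz":-1,"ax":0,"ay":0,"az":0},{"dx":0,"dy":0,"dz":-1,"ax":0,"ay":0,"az":0},{"dx":0,"dy":0,"dz":-1,"ax":0,"ay":0,"az":0},{"dx":0,"dy":-0.5,"dz":-1,"ax":0,"ay":0,"az":0},{"dx":0,"dy":-0.8,"dz":0,"ax":0,"ay":0,"az":0},{"dx":0,"dy":-0.8,"dz":0,"ax":0,"ay":0,"az":0},{"dx":0,"dy":-0.8,"dz":0,"ax":0,"ay":0,"az":0},{"dx":0,"dy":-0.8,"dz":0,"ax":0,"ay":0,"az":0},{"dx":0,"dy":0,"dz":0,"ax":0,"ay":0,"az":0}]';python3 - <<'E'
from workcell import bot
from h import *
import cv2
v=[.515,-.1298,-.0493,0]
for L in(-.03,0,.03):print(L,[proj(n,world(np.r_[v[:3],L],"bar")) for n in("side","scene")])
for n in ["side","scene"]:
    c=bot.camera(n)["img"][:,:,::-1]
    c=cv2.resize(c[110:260,(150 if n=="scene" else 230):][:, :200],None,fx=4,fy=4,interpolation=cv2.INTER_CUBIC)
    cv2.imwrite(f"pics/{n}8.png",c)
E
```

```text
clock: 13.45
eef_pos: [0.5063, -0.2964, 0.1699]
tool_rot: [0.725, 0.688, -0.0, 0.001]
ft_force: [-6.4, -0.7, 18.6]
grip_width: 0.0001
clock: 14.55
eef_pos: [0.4123, -0.2902, 0.2844]
tool_rot: [0.726, 0.688, 0.0, -0.001]
ft_force: [0.4, -0.3, 0.6]
grip_width: -0.0003
-0.03 [array([348.57074633, 167.69901842]), array([189.15615495, 186.89069162])]
0 [array([348.4041856 , 169.63359894]), array([189.5211517, 188.5828213])]
0.03 [array([348.20262353, 171.58269274]), array([189.94838807, 190.2738972 ])]
```

View pics/side8.png

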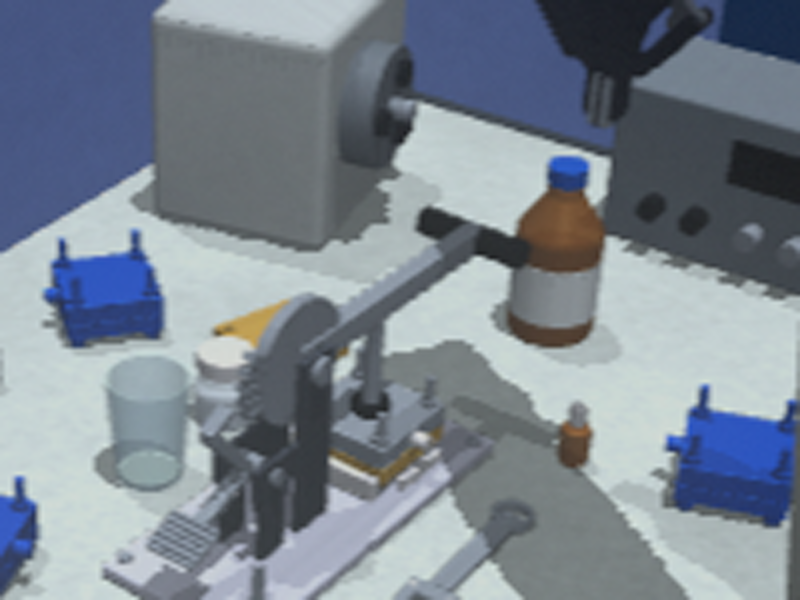

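View pics/scene8.png

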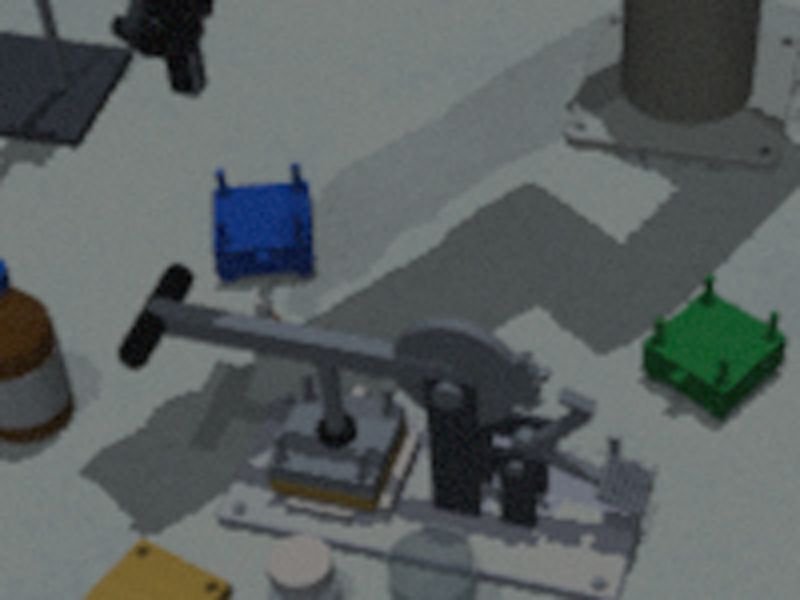

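```bash
python3 -c "
from workcell import bot
bot.job_done();print(bot.get_obs()['clock'])"
```

```text
the job is handed in; nothing more can be done
the job is handed in; nothing more can be done
```

The press is closed on the flow cell and the job is handed in. No verdict was reported, so this rests on my own checks.

- **Pawl:** I pressed the thumb tab down with the shut fingertips until it met its end stop (force rose to about 17 N). After backing off, its side-view position matched the fully free angle of 0.36 rad, and it still looked down in the last pictures.
- **Lever:** I pushed the bar down along its arc until the tool stopped falling at TCP height 0.170 m. The force rose to about 19 N there, as expected with the foot on the cell. After I moved clear, the bar's centre was at (348.5, 168.8) in the side view and (189.3, 189) in the scene view. For a level lever I expected (348.4, 169.6) and (189.5, 188.6), about half the allowed 0.03 rad off. The two views disagree slightly on direction.
- **Surroundings:** By eye, the last pictures showed the cell seated and square between its rails, and the things in view where they had been. I did not measure them for displacement, and the driver was outside those crops.
- **At hand-in:** The tool was clear, with only about 0.6 N of sensor noise. The last clock reading was 14.55 s, against the 42 s limit.

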